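Load the vial carriage onto the autosampler's dovetail

TASK

Slide the vial carriage from the loading apron onto the dovetail from its open end, and push it on under the arch until its front rests against the end stop. Then turn the clamp knob on its side clockwise (seen from above) until it is tight at its stop, with the carriage still fully home. Leave the other things on the bench where they are.

Things in the scene. Friction and masses are not known exactly. Their poses are not given: they have to be found in the camera images.
- rail: Fixed dovetail bed on the bench: black bed plate 420 x 130 mm, x = -230 to 190 mm, its top 12 mm above the bench. Origin: on the bench surface, under the dovetail's centre line; x axis along the dovetail, the way the carriage is slid. x below -20 mm is a flat loading apron between two 12 mm high fences (inner faces y = +-50 mm, x = -220 to -60 mm).
- rail_nose (a point): Open end of the aluminium dovetail bar (rail x = -20 mm), at bed level. The bar runs from here to the end stop on the centre line, y = 0: 16 mm high, 40 mm wide at the top, 22 mm at the foot. Its nose tapers to 18 mm wide over the first 35 mm and centres a carriage up to 8 mm off line. Axes as the rail's.
- end_stop (a point): Middle of the face of the steel end-stop block (rail x = 165 mm), 15 mm above the bed; the block is 90 mm wide, 30 mm high. Axes as the rail's.
- arch (a point): Middle of the underside of the black arch over the bar (rail x = 116 to 134 mm), 88 mm above the bench; inner width 102 mm, outer 122 mm; top 100 mm above the bench, with a 30 mm block up to 114 mm in its middle. The carriage's front part passes under it; the knob does not.
- carriage_mid (a point): Loose aluminium vial carriage, about 0.55 kg, starting on the apron. This point: middle of its 130 x 70 x 30 mm base, 15 mm above its underside; x axis to its front, which enters the dovetail first; z up. A groove under it fits the dovetail with 1.5 mm play a side. Home against the stop, it is at x = 100, y = 0, z = 27 mm in the rail's frame. Vials on the front part reach 64 mm above the underside.
- push_plate (a point): Centre of the outer rear face of the carriage's push plate, 65 mm behind the carriage's middle, 40 mm above its underside (52 mm above the bench). The face is flat, 70 mm wide, 8 mm thick, from the underside up to 62 mm. Axes as the carriage's (x forward).
- carriage: The same carriage; origin at the centre of its underside, same axes. From its right side (-y) a 44 mm long lug sticks out to y = -95 mm, 18 to 30 mm above the underside, carrying the clamp knob at x = -40, y = -75 mm.
- clamp_knob (a joint): Angle of the clamp knob on the side lug, rad: 0 with its bar along the carriage, growing as it is turned clockwise seen from above about its vertical axis. Starts loose at 0 to 0.3, turns stiffly (about 0.06 N m), stays where it is left; tight at its stop at 1.3.
- knob_grip (a point): Middle of the black knob's upright grip bar, on the knob's axis: where to grip. The bar is 50 mm long (this point's x axis), 12 mm thick (y axis), reaches 11 mm above and 13 mm below this point, which is 58 mm above the carriage's underside (70 mm above the bench). A 34 mm disc is under the bar. The axes turn with the knob.
- tube_rack: Bystander: white tube rack, 150 x 75 x 65 mm. Origin: centre of its underside. Leave it where it is.
- solvent_bottle: Bystander: amber solvent bottle, 70 mm across, 150 mm tall. Origin: centre of its underside. Leave it where it is.
- beaker: Bystander: glass beaker, 70 mm across, 85 mm tall. Origin: centre of its underside. Leave it where it is.
- tip_box: Bystander: pipette tip box, 122 x 82 x 53 mm. Origin: centre of its underside. Leave it where it is.
- powder_jar: Bystander: white screw-top jar, 56 mm across, 55 mm tall. Origin: centre of its underside. Leave it where it is.
- screwdriver: Bystander: screwdriver lying flat, 160 mm long. Leave it where it is.
There are look-alikes about, which are no part of the job. Of the things that look like the carriage, the smallest one is meant.

How it is judged:
By the outcome, as a careful person would: the job done as asked, in the order asked, and still so for the second after the job is handed in, with the robot touching nothing.
It also fails if it takes over 58 s, if anything falls off the work surface, if the arm or the gripper's body presses on something with over 40 N, if the wrist force passes 120 N, or if a joint passes its speed limit or range.

ROBOT

A 6-joint arm with a two-finger parallel gripper is mounted at the origin on the work surface. World frame = base frame: x ahead of the robot, y to its left, z up, the work surface at z = 0. Lengths are in m, angles in rad, forces in N, time in s.
With the tool pointing down it reaches from about 0.3 to 0.775 m from the base axis. Payload 14.6 kg.
Tool frame: the origin (TCP) lies midway between the tips of the shut fingers; the grasp point (between the pads) lies 19 mm behind it (ctrl.grip_depth is the distance from the TCP to the grasp point, in m); z points along the fingers, x is the direction in which the jaws open and shut, and the axes are right-handed (so a half turn about z gives the same grasp; the last joint's range is limited). The gripper opens to 94 mm and grips with 3 to 60 N. Pads are 16 mm wide; open, the fingers measure 119 mm over their backs; the gripper's body (75 mm by 177 mm) begins 78 mm behind the grasp point.
Start: joints at [1.256, 0.3, 1.521, -0, 1.321, -0.067], TCP at [0.135, 0.533, 0.205] pointing down, gripper open.
Joint ranges: [-3.03, 3.03], [-0.79, 2.21], [0.23, 2.52], [-1.04, 4.18], [0, 3.07], [-2.55, 2.55]. Speed limits (rad/s): [2.22, 2.22, 2.57, 3.14, 3.14, 3.14].

INTERFACE

Orientations are given as [roll, pitch, yaw] about the fixed x, y, z axes, in that order (R = Rz(yaw) Ry(pitch) Rx(roll)).
In Python, from station import ctrl gives the robot as it stands.
- The arm moves only by the tool play_rows, never from a script. Its argument "steps" is a list that holds one entry, the list of rows, each a list of 7 numbers: the shift along the tool's x, y, z in cm, then the turn, a rotation vector about the tool's x, y, z in rad, then the opening, from 0 (shut) to 1 (fully open). In form: [[[x, y, z, ax, ay, az, hand], ...]]. A call has 1 to 20 rows; each row is the pose to reach, as a shift and turn from the pose measured when the call began, along the tool's axes at that moment; what a row does not reach only later rows make up. A row lasts 1/12 s, in which the tool goes at most 41.7 mm and 7.16 degrees, less where a joint would pass 70% of its speed; a pose out of reach is approached as far as the arm can. A call with a gripper value outside its range is refused whole. The fingers move at their own pace and stop on an object; "force" is the grip in N (left out, the last holds). Time passes only in rows, so rows that repeat a pose let the fingers close. It gives the time, the measured TCP pose, the force and the opening at its end, in the units of the state.
- ctrl.get_obs(): the state, without advancing time (a new reading comes with each control period).
- ctrl.camera(name): name is "scene" or "top"; returns a dict with "frame" (384x512x3 uint8, blue, green, red), "fovy" (degrees; the focal length in pixels is half the picture's height over the tangent of half this angle, whatever the lens; pixels are square), "cx", "cy" (the principal point, pixels), "D" ([k1, k2, p1, p2, k3] as OpenCV has them; the pictures are not rectified), "world_to_cam" (4x4, takes a point from world to camera coordinates). Camera axes: x right, y up, looking along -z (the intrinsics and any distortion apply to the point x, -y, -z); pixel columns grow to the right and rows downward; lengths in m; the calibration is good to about 2 mm. A picture is of the moment at which its call begins. There is no depth.
- ctrl.hand_in(): hands the job in, once; it reports no verdict.
The state is a dict: "time_s": time; "qpos": joint angles; "joint_vel": joint speeds; "tau": joint torques, N m; "ee_pos": TCP position; "eef_rot": TCP orientation; "force": force on the tool from outside, world axes, zero at the start; "moment": the same for the moment, N m; "grip_width": finger opening in m.
Only numpy, scipy, OpenCV 4.12 (cv2) and the standard library are available. Lean on these libraries where they do the work, as an engineer would, in place of code of your own. Each camera call takes 0.05 s, during which the arm holds its last target. There are 200 camera calls.

## Working session

There is one attempt and no reset: what is moved stays moved. The work goes in short steps, Python scripts to look and compute and a tool call to move; the robot and the scene stay as the last step left them, time stands still between calls to the robot, and variables do not carry over. Pictures are saved under pics/ and viewed, about 8 in all and at most 12, crops included, and the job is handed in when it is done.

Besides the shell and the picture viewer there is one more tool, called after ">>>" in YAML: its name, and indented under it one key for each argument. play_rows: Moves the arm, as the interface text tells. Its arguments: {"type":"object","properties":{"steps":{"type":"array"},"force":{"type":"number"}},"required":["steps"]}

```bash
ls; mkdir -p pics; cat > h.py <<'E'
import numpy as np, cv2
from scipy.spatial.transform import Rotation as R
from station import ctrl
def cam(n):
    c=ctrl.camera(n); f=c["frame"]; h=f.shape[0]
    fl=h/2/np.tan(np.radians(c["fovy"])/2)
    c["K"]=np.array([[fl,0,c["cx"]],[0,fl,c["cy"]],[0,0,1.]]); c["Dd"]=np.array(c["D"],float)
    c["W"]=np.array(c["world_to_cam"]); return c
def ray(c,uv):
    p=cv2.undistortPoints(np.array(uv,float).reshape(-1,1,2),c["K"],c["Dd"]).reshape(-1,2)
    d=np.c_[p[:,0],-p[:,1],-np.ones(len(p))]; Rm=c["W"][:3,:3]
    return -Rm.T@c["W"][:3,3], d@Rm
def onz(c,uv,z):
    o,d=ray(c,uv); return o+d*((z-o[2])/d[:,2])[:,None]
def proj(c,P):
    q=np.atleast_2d(P)@c["W"][:3,:3].T+c["W"][:3,3]; q=q*[1,-1,-1]
    return cv2.projectPoints(q,np.zeros(3),np.zeros(3),c["K"],c["Dd"])[0].reshape(-1,2)
def toolshift(P,obs=None):
    "world TCP target -> cm in current tool axes"
    o=obs or ctrl.get_obs(); return rot(o).inv().apply(np.array(P)-o["ee_pos"])*100
def rot(o):
    e=np.array(o["eef_rot"]); return R.from_matrix(e) if e.shape==(3,3) else (R.from_quat(e) if e.size==4 else R.from_euler("xyz",e))
E
python3 - <<'E'
from h import *
o=ctrl.get_obs()
for k,v in o.items(): print(k,np.round(v,3).tolist())
for n in("scene","top"):
    c=cam(n); cv2.imwrite(f"pics/{n}0.png",cv2.resize(c["frame"],(800,600))); cv2.imwrite(f"pics/{n}0_raw.png",c["frame"])
    print(n,c["fovy"],c["cx"],c["cy"],c["D"],np.round(c["W"],3).tolist())
E
```

```text
pics
time_s 0.0
qpos [1.256, 0.3, 1.522, -0.0, 1.321, -0.067]
joint_vel [-0.002, -0.001, -0.0, 0.001, -0.003, 0.0]
tau [-0.0, -53.181, -35.273, 0.071, 0.024, -0.0]
ee_pos [0.135, 0.533, 0.205]
eef_rot [-3.142, 0.001, 1.323]
force [0.166, 0.384, 0.44]
moment [0.017, 0.04, -0.019]
grip_width 0.094
scene 50.46052247010107 258.69341090165136 194.13387996675317 [-0.04483473  0.          0.          0.          0.        ] [[-0.055, 0.998, 0.019, -0.009], [-0.558, -0.047, 0.828, 0.179], [0.828, 0.035, 0.56, -1.631], [0.0, 0.0, 0.0, 1.0]]
top 45.585548202880915 243.27394312571798 187.35242583899065 [-0.14277997  0.          0.          0.          0.        ] [[-0.097, -0.995, -0.001, 0.058], [0.973, -0.095, 0.209, -0.482], [-0.208, 0.02, 0.978, -1.274], [0.0, 0.0, 0.0, 1.0]]
```

View pics/scene0.png

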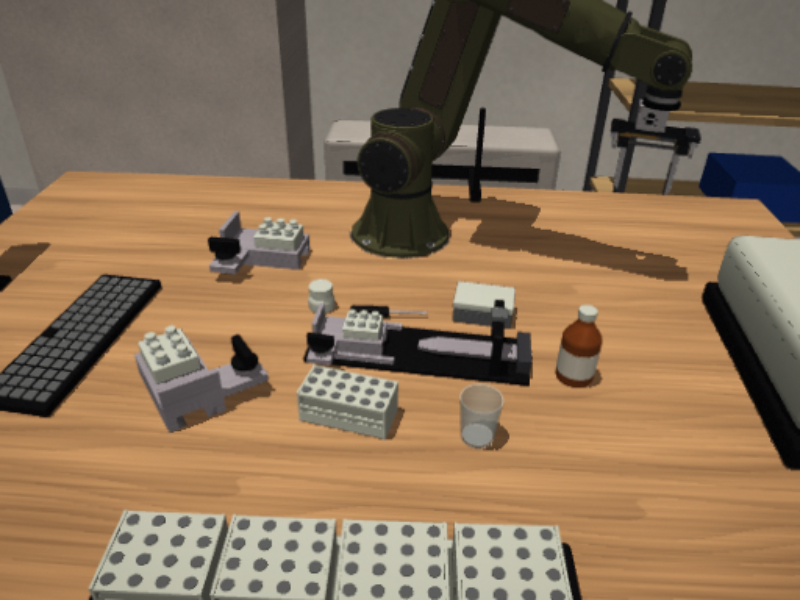

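View pics/top0.png

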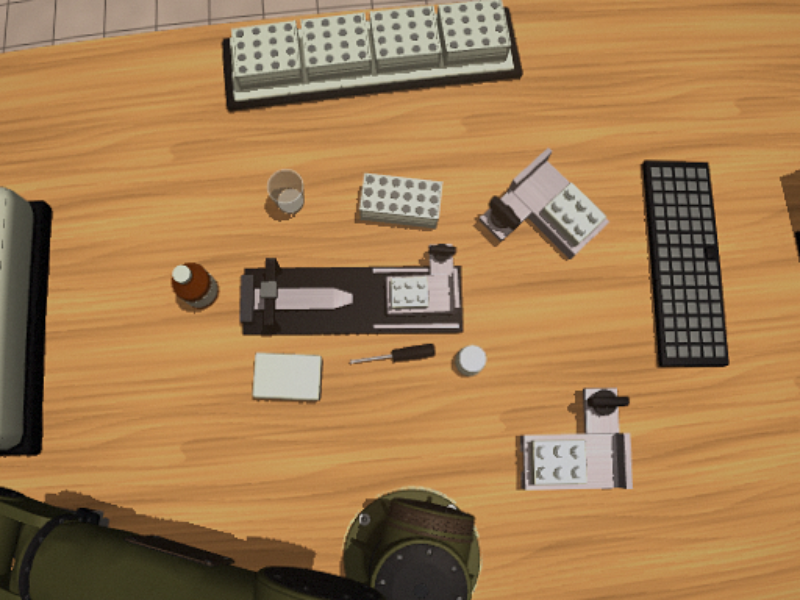

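Candidates for the carriage in the top view (800x600): (420,293) on the apron, (550,205) beyond the rack, and (575,460) near the base. The apron one is clearly smallest, about 75 px long against about 105 px. The rail runs left in the picture, about world +y. Next is a close crop with a measurement.

```bash
python3 - <<'E'
from h import *
c=cam("top"); f=c["frame"]
x0,y0,x1,y1=145,145,310,225
cv2.imwrite("pics/crop1.png",cv2.resize(f[y0:y1,x0:x1],None,fx=4.8,fy=4.8,interpolation=cv2.INTER_CUBIC))
# coarse world points of bed corners (raw pix= 800pix*0.64)
uv=np.array([[243,334],[462,331],[462,268],[243,270]])*0.64
P=onz(c,uv,.012); print(P.round(3)); 
hsv=cv2.cvtColor(f,cv2.COLOR_BGR2HSV)
m=((hsv[...,2]<70)).astype(np.uint8); m[:140]=0;m[225:]=0;m[:,:150]=0;m[:,310:]=0
n,l,s,ce=cv2.connectedComponentsWithStats(m)
for i in range(1,n):
    if s[i,4]>30: print(s[i],ce[i])
E
```

```text
[[ 0.439  0.277  0.012]
 [ 0.405 -0.137  0.012]
 [ 0.527 -0.152  0.012]
 [ 0.564  0.27   0.012]]
[274 156  17  11 130] [282.2        160.77692308]
[ 154  165  142   50 3540] [212.23163842 193.96864407]
[251 220  27   5  82] [267.1097561  222.69512195]
```

View pics/crop1.png

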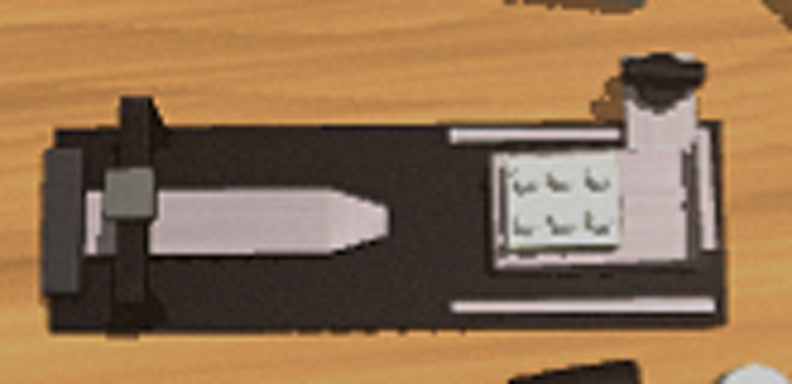

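The crop confirms the small carriage on the apron: front edge about (493,210), plate top strip about (706,190), knob about (663,75), bar nose at (388,221). I'll turn these into world points.

```bash
python3 - <<'E'
from h import *
c=cam("top"); f=c["frame"]; cv2.imwrite("pics/top1.png",f)
W=lambda pts,z: onz(c,np.array(pts,float)/4.8+[145-.4,145-.4],z)
print("cam",ray(c,[[0,0]])[0].round(3))
bed=W([[726,326],[721,122],[55,130],[50,332]],.012); print("bed",bed.round(4))
bar=W([[388,222],[160,222],[330,188],[160,189],[330,254],[160,255]],.028); print("bar",bar.round(4))
yaw=lambda a,b: np.degrees(np.arctan2(*(b-a)[[1,0]]))
print("yaw bed far/near",yaw(bed[1],bed[2]),yaw(bed[0],bed[3]),"bar",yaw(bar[2],bar[3]),yaw(bar[4],bar[5]))
fe=W([[451,136],[622,133],[451,308],[714,305]],.024);print("fence",fe.round(4),yaw(fe[3],fe[2]))
base=W([[492,152],[495,269],[688,263]],.042);print("base",base.round(4),yaw(base[1],base[0])+90,yaw(base[2],base[1]))
pl=W([[716,131],[716,250],[698,131],[698,250]],.074);print("plate top",pl.round(4),yaw(pl[1],pl[0])+90)
kn=W([[622,68],[705,68],[663,68]],.081);print("knob",kn.round(4))
s=cam("scene"); cv2.imwrite("pics/crop2.png",cv2.resize(s["frame"][185:250,190:345],None,fx=5,fy=5,interpolation=cv2.INTER_CUBIC))
E
```

```text
cam [0.21  0.037 1.347]
bed [[ 0.4026 -0.1374  0.012 ]
 [ 0.5317 -0.1499  0.012 ]
 [ 0.5676  0.2681  0.012 ]
 [ 0.4393  0.2786  0.012 ]]
bar [[0.4848 0.0638 0.028 ]
 [0.4985 0.2037 0.028 ]
 [0.5096 0.0975 0.028 ]
 [0.5193 0.2022 0.028 ]
 [0.4684 0.1009 0.028 ]
 [0.4779 0.2051 0.028 ]]
yaw bed far/near 85.0871070826843 84.9566008098153 bar 84.73386390750821 84.7854165562411
fence [[ 0.5362  0.02    0.024 ]
 [ 0.5277 -0.0859  0.024 ]
 [ 0.4285  0.0303  0.024 ]
 [ 0.4145 -0.13    0.024 ]] 85.028474724595
base [[ 0.5192 -0.0037  0.042 ]
 [ 0.4467  0.0017  0.042 ]
 [ 0.4389 -0.1151  0.042 ]] 85.73971031099158 86.18799519819157
plate top [[ 0.5115 -0.1376  0.074 ]
 [ 0.4394 -0.1288  0.074 ]
 [ 0.5125 -0.1268  0.074 ]
 [ 0.4405 -0.1182  0.074 ]] 83.07315985334185
knob [[ 0.5539 -0.0851  0.081 ]
 [ 0.5491 -0.1348  0.081 ]
 [ 0.5515 -0.1096  0.081 ]]
```

View pics/crop2.png

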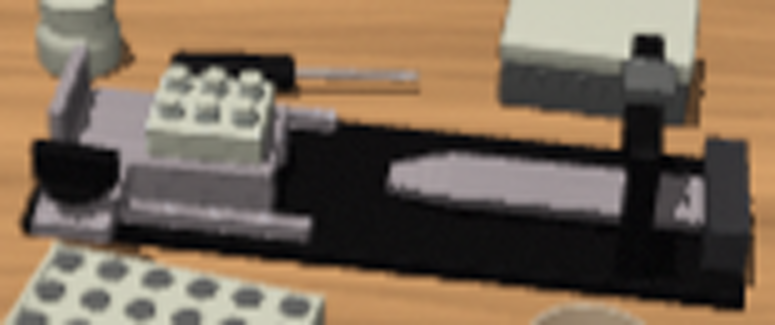

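Crop 2 (scene view) shows the same small carriage on the apron, with the knob on the near side at (75,170) and the dovetail free. I'll grip the push plate with the jaws along the rail, so the carriage can be steered. First the shift to a point above the plate.

```bash
python3 - <<'E'
from h import *
print(toolshift([.475,-.127,.13]).round(2), np.radians(75.8-85))
E
```

```text
[-55.65  49.16   7.55] -0.16057029118347838
```

>>> play_rows:
  steps:
    - [[-55.6,49.2,0,0,0,-0.16,0.45],[-55.6,49.2,0,0,0,-0.16,0.45],[-55.6,49.2,0,0,0,-0.16,0.45],[-55.6,49.2,0,0,0,-0.16,0.45],[-55.6,49.2,0,0,0,-0.16,0.45],[-55.6,49.2,0,0,0,-0.16,0.45],[-55.6,49.2,0,0,0,-0.16,0.45],[-55.6,49.2,0,0,0,-0.16,0.45],[-55.6,49.2,0,0,0,-0.16,0.45],[-55.6,49.2,0,0,0,-0.16,0.45],[-55.6,49.2,0,0,0,-0.16,0.45],[-55.6,49.2,0,0,0,-0.16,0.45],[-55.6,49.2,0,0,0,-0.16,0.45],[-55.6,49.2,0,0,0,-0.16,0.45],[-55.6,49.2,0,0,0,-0.16,0.45],[-55.6,49.2,0,0,0,-0.16,0.45],[-55.6,49.2,0,0,0,-0.16,0.45],[-55.6,49.2,0,0,0,-0.16,0.45],[-55.6,49.2,5,0,0,-0.16,0.45],[-55.6,49.2,7.5,0,0,-0.16,0.45]]
  force: 15

```text
time_s: 1.92
ee_pos: [0.476, -0.1284, 0.1293]
eef_rot: [3.14, 0.001, 1.48]
force: [-0.2, -0.7, -1.1]
grip_width: 0.0424
```

```bash
python3 - <<'E'
from h import *
s=cam("scene"); a=cv2.resize(s["frame"][130:260,160:320],None,fx=4,fy=4,interpolation=cv2.INTER_CUBIC)
cv2.imwrite("pics/s2.png",a)
print(proj(s,[[.475,-.127,.074],[.476,-.128,.13]])*1, toolshift([.475,-.127,.05]).round(2))
E
```

```text
[[204.21204296 200.37767913]
 [202.72794044 184.56571626]] [-0.04  0.3   7.27]
```

View pics/s2.png

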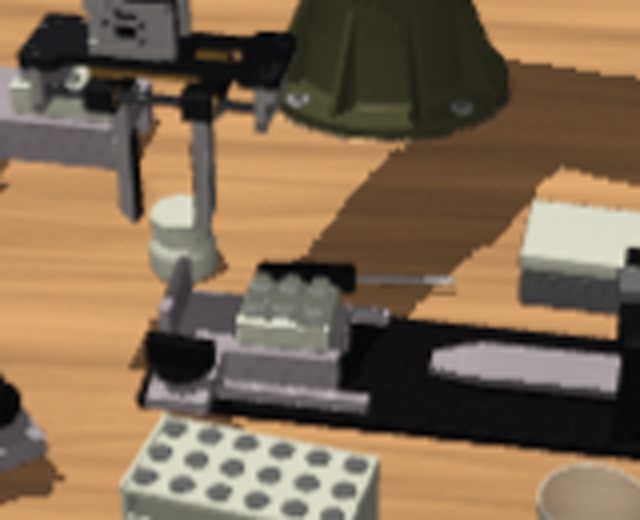

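The tips straddle the plate as predicted: mid-tips at crop (168,220), plate top at about (176,283). Next I descend and grip.

>>> play_rows:
  steps:
    - [[0,0.2,2,0,0,0,0.45],[0,0.2,4,0,0,0,0.45],[0,0.2,6,0,0,0,0.45],[0,0.2,7.8,0,0,0,0.45],[0,0.2,7.8,0,0,0,0.45],[0,0.2,7.8,0,0,0,0],[0,0.2,7.8,0,0,0,0],[0,0.2,7.8,0,0,0,0],[0,0.2,7.8,0,0,0,0],[0,0.2,7.8,0,0,0,0],[0,0.2,7.8,0,0,0,0],[0,0.2,7.8,0,0,0,0]]
  force: 15

```text
time_s: 2.97
ee_pos: [0.4742, -0.1267, 0.0452]
eef_rot: [-3.134, -0.001, 1.482]
force: [-1.8, -1.2, 7.1]
grip_width: 0.0083
```

```bash
python3 - <<'E'
from h import *
o=ctrl.get_obs(); print(o["ee_pos"],o["grip_width"],o["force"])
c=cam("top"); cv2.imwrite("pics/t3.png",cv2.resize(c["frame"][145:225,145:310],None,fx=4.8,fy=4.8,interpolation=cv2.INTER_CUBIC))
E
```

```text
[ 0.47419736 -0.12673066  0.04522559] 0.008291094097809678 [-1.83915113 -1.20285674  7.10572663]
```

View pics/t3.png

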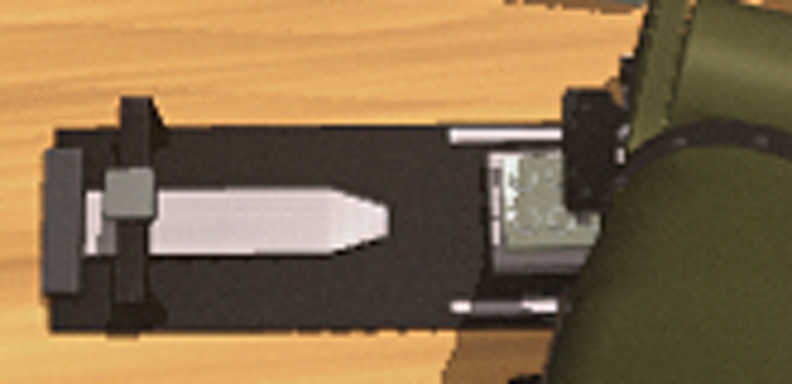

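The plate is gripped (8.3 mm), but the tips press lightly on the base (7 N up), so I'll regrip about 5 mm higher. Then I move forward with about 5 mm toward the centre line.

>>> play_rows:
  steps:
    - [[0,0,0,0,0,0,0.2],[0,0,-0.3,0,0,0,0.2],[0,0,-0.5,0,0,0,0.2],[0,0,-0.5,0,0,0,0.2],[0,0,-0.5,0,0,0,0],[0,0,-0.5,0,0,0,0],[0,0,-0.5,0,0,0,0],[0,0,-0.5,0,0,0,0],[0,0,-0.5,0,0,0,0]]
  force: 15

```text
time_s: 3.77
ee_pos: [0.4741, -0.1267, 0.0502]
eef_rot: [-3.133, -0.001, 1.482]
force: [-1.7, 0.8, 0.9]
grip_width: 0.008
```

>>> play_rows:
  steps:
    - [[1,-0.1,0,0,0,0,0],[2,-0.3,0,0,0,0,0],[3,-0.5,0,0,0,0,0],[4,-0.5,0,0,0,0,0],[5,-0.5,0,0,0,0,0],[5,-0.5,0,0,0,0,0],[5,-0.5,0,0,0,0,0]]

```text
time_s: 4.35
ee_pos: [0.4736, -0.0755, 0.0502]
eef_rot: [-3.133, -0.002, 1.483]
force: [-0.5, 2.4, -1.7]
grip_width: 0.0078
```

```bash
python3 - <<'E'
from h import *
o=ctrl.get_obs(); print(o["ee_pos"],o["eef_rot"],o["grip_width"],o["force"])
c=cam("top"); a=cv2.resize(c["frame"][160:215,200:280],None,fx=8,fy=8,interpolation=cv2.INTER_CUBIC)
s=cam("scene"); b=cv2.resize(s["frame"][185:250,190:310],(640,347),interpolation=cv2.INTER_CUBIC)
cv2.imwrite("pics/t4.png",cv2.resize(np.vstack([a,b]),None,fx=.75,fy=.75))
E
```

```text
[ 0.47357514 -0.07551205  0.05017806] [-3.13308951e+00 -1.65013442e-03  1.48316795e+00] 0.007842676670294101 [-0.52243912  2.40566442 -1.68007452]
```

View pics/t4.png

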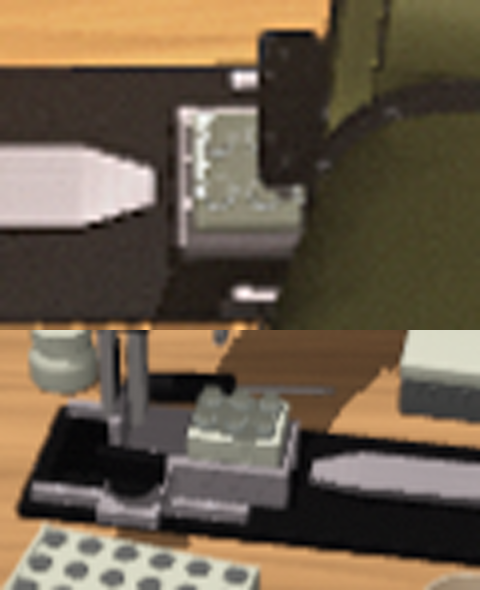

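```bash
python3 - <<'E'
from h import *
c=cam("top"); f=c["frame"]
W=lambda p,z: onz(c,np.array(p,float)/6+[200-.42,160-.42],z)
O=np.array([.4867,.0844]);a=np.radians(85)
T=lambda P:np.round(((P[:,:2]-O)@np.array([[np.cos(a),-np.sin(a)],[np.sin(a),np.cos(a)]]))*1000,1)
print("base front corners",T(W([[180,107],[183,250]],.042)),"bar nose",T(W([[155,169],[155,206]],.028)),"bar edges x=50",T(W([[50,145],[50,228]],.028)))
print("tcp",T(np.array([ctrl.get_obs()["ee_pos"]])))
g=cv2.cvtColor(f,cv2.COLOR_BGR2GRAY).astype(int)
for x in(232,234,236): print(x,g[172:210,x].tolist())
print(g[172:210,210].tolist())
print(g[185,222:240])
E
```

```text
base front corners [[-33.5 -37.2]
 [-34.7  33.9]] bar nose [[-20.7  -9.3]
 [-20.6   9.3]] bar edges x=50 [[ 31.1 -21.9]
 [ 30.9  19.7]]
tcp [[-161.4   -0.9]]
232 [50, 54, 52, 51, 47, 83, 212, 196, 190, 141, 145, 146, 147, 141, 129, 128, 130, 132, 138, 133, 134, 128, 88, 90, 93, 96, 100, 104, 102, 81, 62, 34, 32, 34, 33, 33, 30, 34]
234 [49, 52, 53, 50, 45, 79, 203, 232, 223, 231, 200, 193, 145, 125, 144, 223, 213, 137, 140, 153, 201, 156, 134, 137, 135, 117, 86, 102, 103, 80, 64, 37, 33, 26, 31, 29, 31, 30]
236 [48, 52, 52, 52, 48, 81, 192, 134, 133, 131, 133, 136, 133, 139, 127, 133, 136, 141, 137, 133, 133, 124, 143, 132, 138, 112, 87, 105, 104, 83, 62, 32, 31, 32, 28, 30, 31, 28]
[50, 48, 52, 51, 50, 54, 52, 52, 51, 49, 46, 59, 141, 208, 203, 201, 199, 204, 200, 202, 201, 203, 202, 204, 205, 150, 23, 52, 49, 54, 51, 53, 48, 52, 50, 54, 56, 52]
[ 48  49  50  51  54  53  46  51 114 115 141 226 125 146 139 130 153 136]
```

The carriage front is at rail x≈-34 mm, y≈-1.6 mm, and straight. The bar's centre is at about -0.5 mm, well inside the nose's capture range. I'll slide it on halfway.

>>> play_rows:
  steps:
    - [[0.8,-0.1,0,0,0,0,0],[1.6,-0.1,0,0,0,0,0],[2.4,-0.1,0,0,0,0,0],[3.2,-0.1,0,0,0,0,0],[4,-0.1,0,0,0,0,0],[4.8,-0.1,0,0,0,0,0],[5.6,-0.1,0,0,0,0,0],[6.4,-0.1,0,0,0,0,0],[7.2,-0.1,0,0,0,0,0],[8,-0.1,0,0,0,0,0],[8,-0.1,0,0,0,0,0]]

```text
time_s: 5.42
ee_pos: [0.4797, 0.0047, 0.0502]
eef_rot: [-3.133, -0.002, 1.483]
force: [0.7, -0.1, -3.2]
grip_width: 0.008
```

>>> play_rows:
  steps:
    - [[0.8,0,0,0,0,0,0],[1.6,0,0,0,0,0,0],[2.4,0,0,0,0,0,0],[3.2,0,0,0,0,0,0],[4,0,0,0,0,0,0],[4.8,0,0,0,0,0,0],[5.6,0,0,0,0,0,0],[6.4,0,0,0,0,0,0],[7.2,0,0,0,0,0,0],[8,0,0,0,0,0,0],[8.8,0,0,0,0,0,0],[9.6,0,0,0,0,0,0],[10.4,0,0,0,0,0,0],[11,0,0,0,0,0,0],[11,0,0,0,0,0,0]]
  force: 25

```text
time_s: 6.67
ee_pos: [0.4894, 0.1154, 0.0504]
eef_rot: [-3.133, -0.002, 1.484]
force: [-0.6, -0.5, -3.4]
grip_width: 0.0075
```

>>> play_rows:
  steps:
    - [[0.2,0,0,0,0,0,0],[0.4,0,0,0,0,0,0],[0.5,0,0,0,0,0,0],[0.6,0,0,0,0,0,0],[0.7,0,0,0,0,0,0],[0.8,0,0,0,0,0,0],[0.8,0,0,0,0,0,0]]

```text
time_s: 7.25
ee_pos: [0.4901, 0.1229, 0.0504]
eef_rot: [-3.133, -0.001, 1.484]
force: [-0.1, -4.6, -2.9]
grip_width: 0.0077
```

>>> play_rows:
  steps:
    - [[0.1,0,0,0,0,0,0],[0.2,0,0,0,0,0,0],[0.3,0,0,0,0,0,0],[0.3,0,0,0,0,0,0]]

```text
time_s: 7.58
ee_pos: [0.4901, 0.123, 0.0505]
eef_rot: [-3.132, 0.004, 1.484]
force: [-3.7, -26.7, 4.2]
grip_width: 0.0082
```

The carriage is home: contact came at TCP rail x≈38.8 mm (39 expected), with 27 N against the stop. Next I release, lift, turn 90° clockwise and hover over the knob.

>>> play_rows:
  steps:
    - [[0,0,0,0,0,0,0.2],[0,0,0,0,0,0,0.2],[0,0,0,0,0,0,0.2],[0,0,-3,0,0,0,0.25],[0,0,-6,0,0,0,0.3],[0,0,-9,0,0,0.1,0.4],[0.5,2,-9,0,0,0.22,0.4],[1,4,-9,0,0,0.34,0.4],[1.5,6,-9,0,0,0.46,0.4],[2.1,7.5,-9,0,0,0.58,0.4],[2.1,7.5,-9,0,0,0.7,0.4],[2.1,7.5,-9,0,0,0.82,0.4],[2.1,7.5,-9,0,0,0.94,0.4],[2.1,7.5,-9,0,0,1.06,0.4],[2.1,7.5,-9,0,0,1.18,0.4],[2.1,7.5,-9,0,0,1.3,0.4],[2.1,7.5,-8,0,0,1.42,0.4],[2.1,7.5,-7,0,0,1.54,0.4],[2.1,7.5,-6,0,0,1.6,0.4],[2.1,7.5,-6,0,0,1.6,0.4]]

```text
time_s: 9.25
ee_pos: [0.5665, 0.1378, 0.108]
eef_rot: [3.137, 0.012, -0.119]
force: [0.7, -0.3, -0.1]
grip_width: 0.0375
```

```bash
python3 - <<'E'
from h import *
o=ctrl.get_obs(); print(o["ee_pos"],o["eef_rot"],o["grip_width"],o["force"])
c=cam("top"); a=cv2.resize(c["frame"][140:225,140:250],(660,510),interpolation=cv2.INTER_CUBIC)
s=cam("scene"); b=cv2.resize(s["frame"][165:250,230:350],(720,510),interpolation=cv2.INTER_CUBIC)
cv2.imwrite("pics/t5.png",cv2.resize(np.hstack([a,b]),(800,296)))
print(proj(s,[[.5666,.1377,.081],o["ee_pos"]]),proj(c,[[.5666,.1377,.081]]))
E
```

```text
[0.56646566 0.13781308 0.10801883] [ 3.13700466  0.01188918 -0.11906573] 0.037537161011662025 [ 0.68841789 -0.34127913 -0.13062017]
[[294.82834638 222.04016602]
 [295.5656321  214.08702827]] [[196.57886252 161.84006888]]
```

View pics/t5.png

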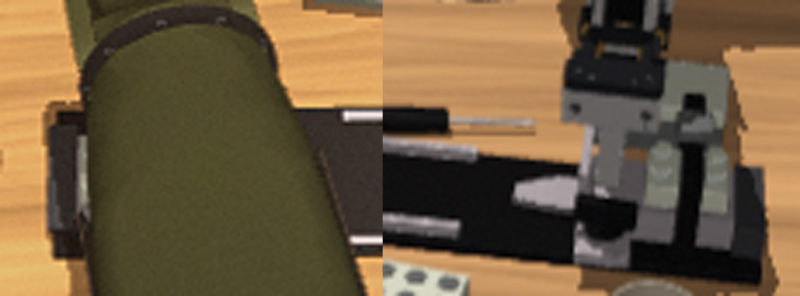

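The knob sits where predicted, about (294.5,223) raw against a projected (294.8,222), directly under the tips. The disc's top is at 57 mm, so I'll grip with the tips at 60 mm.

>>> play_rows:
  steps:
    - [[0,0,2,0,0,0,0.4],[0,0,3.5,0,0,0,0.4],[0,0,4.8,0,0,0,0.4],[0,0,4.8,0,0,0,0.4],[0,0,4.8,0,0,0,0.4],[0,0,4.8,0,0,0,0],[0,0,4.8,0,0,0,0],[0,0,4.8,0,0,0,0],[0,0,4.8,0,0,0,0],[0,0,4.8,0,0,0,0],[0,0,4.8,0,0,0,0]]
  force: 25

```text
time_s: 10.27
ee_pos: [0.5671, 0.1378, 0.0624]
eef_rot: [3.138, 0.009, -0.114]
force: [1.1, 0.1, 3.0]
grip_width: 0.0117
```

```bash
python3 - <<'E'
from h import *
o=ctrl.get_obs()
for k in("ee_pos","eef_rot","grip_width","force","moment","qpos"): print(k,np.round(o[k],4))
E
```

```text
ee_pos [0.5671 0.1378 0.0624]
eef_rot [ 3.1379  0.0086 -0.1137]
grip_width 0.0117
force [1.125  0.0529 2.9636]
moment [-0.0655 -0.2541 -0.046 ]
qpos [ 1.7600e-01  5.3000e-01  1.5509e+00 -1.2000e-03  1.0700e+00  2.9030e-01]
```

The bar is gripped (11.7 mm), with the knob at about 0.03 rad. I'll turn clockwise about tool +z.

>>> play_rows:
  steps:
    - [[0,0,0,0,0,0.1,0],[0,0,0,0,0,0.2,0],[0,0,0,0,0,0.3,0],[0,0,0,0,0,0.4,0],[0,0,0,0,0,0.5,0],[0,0,0,0,0,0.6,0],[0,0,0,0,0,0.7,0],[0,0,0,0,0,0.8,0],[0,0,0,0,0,0.9,0],[0,0,0,0,0,1.0,0],[0,0,0,0,0,1.1,0],[0,0,0,0,0,1.15,0],[0,0,0,0,0,1.15,0]]

```text
time_s: 11.35
ee_pos: [0.5674, 0.1374, 0.0625]
eef_rot: [3.133, -0.0, -1.266]
force: [2.4, -3.4, 0.4]
grip_width: 0.0118
```

```bash
python3 - <<'E'
from h import *
o=ctrl.get_obs()
for k in("ee_pos","eef_rot","grip_width","force","moment"): print(k,np.round(o[k],4))
E
```

```text
ee_pos [0.5674 0.1374 0.0625]
eef_rot [ 3.1327e+00 -4.0000e-04 -1.2661e+00]
grip_width 0.0118
force [ 2.4286 -3.3541  0.4479]
moment [-0.4917 -0.334  -0.0582]
```

>>> play_rows:
  steps:
    - [[0,0,0,0,0,0.04,0],[0,0,0,0,0,0.08,0],[0,0,0,0,0,0.12,0],[0,0,0,0,0,0.15,0],[0,0,0,0,0,0.15,0],[0,0,0,0,0,0.15,0]]

```text
time_s: 11.85
ee_pos: [0.5674, 0.1372, 0.0625]
eef_rot: [3.133, -0.002, -1.413]
force: [-0.1, -3.0, 1.4]
grip_width: 0.0115
```

```bash
python3 - <<'E'
from h import *
o=ctrl.get_obs()
for k in("ee_pos","eef_rot","grip_width","force","moment"): print(k,np.round(o[k],4))
E
```

```text
ee_pos [0.5674 0.1372 0.0625]
eef_rot [ 3.1326e+00 -2.1000e-03 -1.4133e+00]
grip_width 0.0115
force [-0.051  -2.9755  1.3694]
moment [-0.5585 -0.0062  0.4032]
```

The moment jumped from -0.06 to +0.40 N m at about 1.3 rad, so the knob is at its stop. I'll press it a little further, with a light forward nudge to hold the carriage home.

>>> play_rows:
  steps:
    - [[-0.1,0,0,0,0,0.03,0],[-0.2,0,0,0,0,0.05,0],[-0.2,0,0,0,0,0.05,0],[-0.2,0,0,0,0,0.05,0]]

```text
time_s: 12.18
ee_pos: [0.5677, 0.1377, 0.0628]
eef_rot: [3.134, -0.005, -1.461]
force: [4.3, -14.2, 1.3]
grip_width: 0.0123
```

```bash
python3 - <<'E'
from h import *
o=ctrl.get_obs()
for k in("ee_pos","eef_rot","grip_width","force","moment"): print(k,np.round(o[k],4))
E
```

```text
ee_pos [0.5677 0.1377 0.0628]
eef_rot [ 3.1337 -0.005  -1.4611]
grip_width 0.0123
force [  4.278  -14.1554   1.2691]
moment [-2.4046 -0.6249  0.5002]
```

>>> play_rows:
  steps:
    - [[0,0,0,0,0,-0.05,0],[0,0,0,0,0,-0.05,0.3],[0,0,0,0,0,-0.05,0.3],[0,0,0,0,0,-0.05,0.3],[0,0,-3,0,0,0,0.3],[0,0,-7,0,0,0,0.3],[0,0,-11,0,0,0,0.3],[0,0,-14,0,0,0,0.3],[-34,28,-15,0,0,0,0.5],[-34,28,-15,0,0,0,0.5],[-34,28,-15,0,0,0,0.5],[-34,28,-15,0,0,0,0.5],[-34,28,-15,0,0,0,0.5],[-34,28,-15,0,0,0,0.5],[-34,28,-15,0,0,0,0.5],[-34,28,-15,0,0,0,0.5],[-34,28,-15,0,0,0,0.5],[-34,28,-15,0,0,0,0.5],[-34,28,-15,0,0,0,0.5],[-34,28,-15,0,0,0,0.5]]

```text
time_s: 13.85
ee_pos: [0.2499, 0.4484, 0.2134]
eef_rot: [3.133, -0.004, -1.457]
force: [0.3, 0.1, -0.6]
grip_width: 0.0468
```

```bash
python3 - <<'E'
from h import *
o=ctrl.get_obs(); print(o["ee_pos"],o["force"])
c=cam("top"); f=c["frame"]
cv2.imwrite("pics/t6_full.png",f)
a=cv2.resize(f[140:225,130:310],(800,378),interpolation=cv2.INTER_CUBIC)
s=cam("scene"); b=cv2.resize(s["frame"][185:260,190:400],(622,222),interpolation=cv2.INTER_CUBIC)
cv2.imwrite("pics/t6.png",np.vstack([a,cv2.copyMakeBorder(b,0,0,0,178,cv2.BORDER_CONSTANT)]))
# change of bystanders: difference with the first top picture
d=cv2.absdiff(f,cv2.imread("pics/top0_raw.png")).max(2)>60
n,l,st,ce=cv2.connectedComponentsWithStats(d.astype(np.uint8))
print([st[i].tolist() for i in range(1,n) if st[i,4]>12])
E
```

```text
[0.24994535 0.44841202 0.21338388] [ 0.33766017  0.0678247  -0.59461937]
[[176, 154, 30, 35, 476], [247, 156, 47, 45, 1270], [162, 179, 7, 24, 89], [205, 185, 2, 12, 17], [176, 194, 30, 9, 116], [0, 245, 221, 139, 12611], [232, 319, 7, 6, 25], [286, 324, 18, 10, 46], [231, 329, 6, 8, 30], [303, 335, 10, 23, 104], [225, 375, 19, 9, 81]]
```

View pics/t6.png

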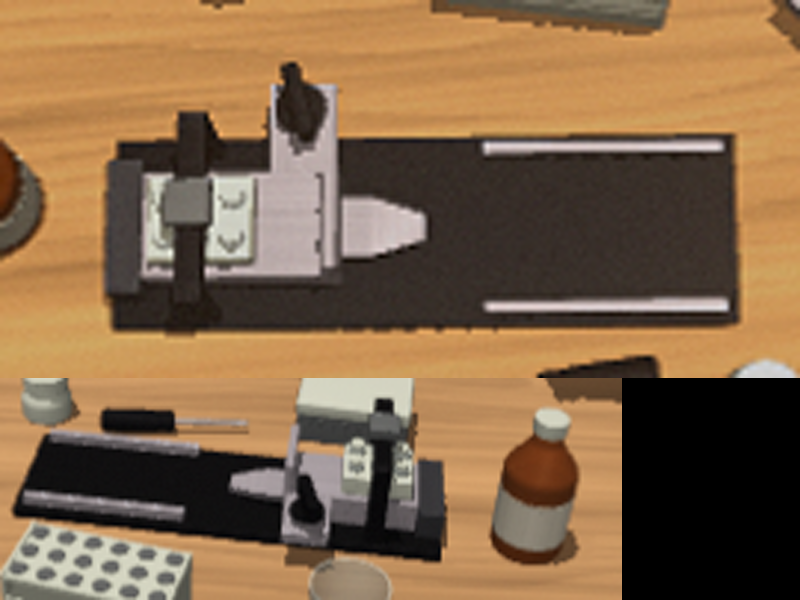

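The last picture shows the carriage front flush with the stop (edges meet at crop (141,225)) with its front part under the arch. The knob bar runs from (290,65) to (303,145), nearly across the carriage. I'll check the numbers once, then hand in.

```bash
python3 - <<'E'
from h import *
c=cam("top")
W=lambda p,z: onz(c,np.array(p,float)/4.4444+[130-.39,140-.39],z)
O=np.array([.4867,.0844]);a=np.radians(85)
T=lambda P:((P[:,:2]-O)@np.array([[np.cos(a),-np.sin(a)],[np.sin(a),np.cos(a)]]))*1000
b=T(W([[303,145],[290,65]],.081)); d=b[1]-b[0]; print("bar",b.round(1),"angle cw",-np.arctan2(d[1],d[0]))
print("front/stop edge",T(W([[141,225]],.042)).round(1),"plate rear top",T(W([[339,220]],.074)).round(1))
print(ctrl.get_obs()["time_s"]); ctrl.hand_in()
E
```

```text
bar [[ 56.2 -44.1]
 [ 65.3 -97.7]] angle cw 1.4025408729031876
front/stop edge [[166.8  -0.8]] plate rear top [[33.2  3.9]]
14.0
the job is handed in; nothing more can be done
```

The carriage is home against the end stop with the clamp knob turned tight, and the job is handed in at 14.0 s.

**What I did:** I picked the smallest of the three look-alikes, the one on the apron. I gripped its push plate, brought it to the centre line and slid it onto the dovetail and under the arch until it met the stop. Then I gripped the knob, turned it clockwise to its stop, released it and backed the arm away.

**Last checks:**
- **Carriage home:** It met the stop with the gripper at rail x = 38.8 mm, against 39 expected, and pushed back with 27 N. In the last picture its front edge is at 166.8 mm and its rear at 33.2 mm. Nominal is 165 and 35 mm, so both agree to within about 2 mm.
- **During clamping:** The gripper at the knob drifted back about 0.6 mm while turning. I nudged it forward before letting go, and it ended within 0.1 mm along the rail of where it started. A gap under 1 mm at the stop can't be ruled out from the pictures.
- **Knob tight:** Resistance jumped to 0.4–0.5 N m at about 1.3 rad. The last picture gives a rougher 1.40 rad, about 0.1 more than the stop angle. I put this down to reading pixels off the small bar.
- **Other things on the bench:** Comparing the first and last top views shows changes only where the carriage and the arm moved. The one corner of the top view now behind the arm (lower left) could not be compared.

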